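Lock the filter cover of the dust air cleaner

ROBOT

A 6-joint arm with a two-finger parallel gripper is mounted at the origin on the work surface. World frame = base frame: x ahead of the robot, y to its left, z up, the work surface at z = 0. Lengths are in m, angles in rad, forces in N, time in s.
With the tool pointing down it reaches from about 0.425 to 0.95 m from the base axis. Payload 14.7 kg.
Tool frame: the origin (TCP) lies at the very end of the fingers, on their centre line; the grasp point (between the pads) lies 19 mm behind it; x points along the fingers, z is the direction in which the jaws open and shut, and the axes are right-handed (so a half turn about x gives the same grasp; the last joint's range is limited). The gripper opens to 85 mm and grips with 20 to 120 N. Pads are 22 mm wide; open, the fingers measure 114 mm over their backs; the gripper's body (76 mm by 85 mm) begins 54 mm behind the grasp point. The pads swing forward as they close: fully open they stand 13 mm farther back than shut.
Start: joints at [1.179, 0.48, 1.596, -0, 1.065, -0.047], TCP at [0.22, 0.612, 0.231] pointing down, gripper open.
Joint ranges: [-2.75, 2.75], [-0.82, 2.05], [0.23, 2.67], [-1.56, 4.7], [0.09, 2.69], [-2.92, 2.92]. Speed limits (rad/s): [1.89, 1.89, 2.39, 3.01, 3.01, 3.01].

INTERFACE

Orientations are given as [roll, pitch, yaw] about the fixed x, y, z axes, in that order (R = Rz(yaw) Ry(pitch) Rx(roll)).
In Python, from station import bot, imaging gives the robot as it stands. The module is installed in compiled form; this text tells all that it offers.
- The arm moves only by the shell command python3 -m crank 'ROWS' [FORCE]. ROWS is JSON, a list of rows, each a list of 5 numbers: the shift along the tool's x, y, z in m, then the turn about the tool's x in degrees, then the opening, from 0 (shut) to 1 (fully open). A call has 1 to 8 rows; each row shifts and turns the pose as measured when the row begins, along the tool's axes as they then stand; what a row does not reach is not made up. A row lasts 1/12 s, in which the tool goes at most 41.7 mm and 7.16 degrees, less where a joint would pass 70% of its speed; a pose out of reach is approached as far as the arm can. A call is refused whole if a number of a shift passes 0.0417 or a number of a turn 7.16, either way. A call with a gripper value outside its range is refused whole. The fingers move at their own pace and stop on an object; FORCE is the grip in N (left out, the last holds). Time passes only in rows, so rows that do not move let the fingers close. It gives the time, the measured TCP pose, the force and the opening at its end, in the units of the state.
- bot.sense(): the state, without advancing time (a new reading comes with each control period).
- imaging.read_camera(name): name is "scene" or "side" or "wrist"; returns a dict with "color" (420x560x3 uint8, red, green, blue), "mtx" (3x3 intrinsics, pixels), "eye" and "rotation" of the camera in the world; the wrist camera has in their place "mount" (4x4, takes a point from camera to tool coordinates, whose origin is the TCP and whose axes are the tool frame's). Camera axes: x right, y up, looking along -z (the intrinsics and any distortion apply to the point x, -y, -z); pixel columns grow to the right and rows downward; lengths in m; the calibration is good to about 2 mm. The wrist camera is an equidistant fisheye: a pixel r from the principal point sees the ray r / f radians off the axis. A picture is of the moment at which its call begins: read the wrist's pose just before it. There is no depth.
- bot.close_job(): hands the job in, once; it reports no verdict.
The state is a dict: "time": time; "joints": joint angles; "joint_velocities": joint speeds; "tau": joint torques, N m; "ee_pos": TCP position; "tool_rot": TCP orientation; "contact_force": force on the tool from outside, world axes, zero at the start; "moment": the same for the moment, N m; "width": finger opening in m.
Only numpy, scipy, OpenCV 4.12 (cv2) and the standard library are available. Lean on these libraries where they do the work, as an engineer would, in place of code of your own. Each camera call takes 0.05 s, during which the arm holds its last target. There are 200 camera calls.

TASK

The filter has been changed in the clay tables' dust air cleaner, and its sprung top cover stands ajar. Set a fingertip in the slot of the orange fastener, press the cover down flush with the case, and, keeping it down, turn the fastener clockwise to its stop so that the cover stays locked shut; then take the hand away. Do not lift the cover, and leave the cup, the pot and the clay tools where they are.

Things in the scene. Friction and masses are not known exactly. Their poses are not given: they have to be found in the camera images.
- cleaner: fixed air cleaner, a white plastic case 340 x 260 mm, top rim at 168 mm. Origin on the table, z up, x from the front (switch panel) to the rear deck (outlet grille); the case spans x = -150 to +190, y = -130 to +130 mm. With the cover shut the fastener's upright axis is at x = -75, y = 0 mm, its slot's floor at z = 174 mm, the top of its head at z = 194 mm
- cover_hinge (a point): middle of the cover's hinge line, fixed on the case, which runs along the cleaner's y at x = +118, z = 168 mm. The light grey cover, 250 x 230 x 10 mm, reaches from here towards the front, inset in the case's top; shut, its face is flush with the rim
- cover (a joint): hinge angle of the cover, rad: 0 shut and flush, growing as its front edge rises. A hinge spring holds it ajar at about 0.1 to 0.16 (front edge some 25 to 40 mm up, fastener some 20 to 30 mm up). Pressing it shut at the fastener takes about 6 to 8 N; it springs up again unless locked
- fastener (a joint): angle of the fastener, rad, growing clockwise from above: 0 = unlocked stop (slot along the cleaner's y), 1.571 = locked stop (slot along its x). Starts in 0 to 0.4, takes 0.1 N m, stays where left. Its steel tongue under the cover slides beneath the case's strike plate from about 1.0 on if the cover is fully down, and then holds it; less far down, it catches on the plate or rides over it
- slot (a point): centre of the slot's floor, on the fastener's axis; z out of the cover, y along the slot, turning with it. The head is a round orange knob 94 mm across with one straight slot right across it, open at both ends: 34 mm wide, 20 mm deep, dark floor, between orange cheeks up to 30 mm thick; a white pointer mark is on the floor at the slot's -y end
- cup: loose white cup, 84 mm across, 90 mm high, beside the cleaner; origin at its underside. Leave it alone
- pot: loose terracotta pot (small bowl), 90 mm across, 50 mm high, beside the cleaner; origin at its underside. Leave it alone
- loop_tool: loose clay loop tool, wooden handle and wire loops, 190 x 23 x 10 mm, along its x, lying in front of the cleaner; origin at its underside. Leave it alone
- rib: loose yellow wooden potter's rib, 95 x 32 x 6 mm, along its x, lying in front of the cleaner; origin at its underside. Leave it alone

How it is judged:
By the outcome, as a careful person would: the job done as asked, in the order asked, and still so for the second after the job is handed in, with the robot touching nothing.
It also fails if it takes over 35 s, if anything falls off the work surface, if the arm or the gripper's body presses on something with over 40 N, if the wrist force passes 120 N, or if a joint passes its speed limit or range.

## Working session

There is one attempt and no reset: what is moved stays moved. The work goes in short steps, Python scripts to look and compute and a shell command to move; the robot and the scene stay as the last step left them, time stands still between calls to the robot, and variables do not carry over. Pictures are saved under pics/ and viewed, about 8 in all and at most 12, crops included, and the job is handed in when it is done.

```bash
mkdir -p pics
cat > h.py <<'E'
from station import bot, imaging
import numpy as np, cv2
from scipy.spatial.transform import Rotation as Ro
def pose():
    s=bot.sense(); R=Ro.from_euler('xyz',s['tool_rot']).as_matrix(); return np.array(s['ee_pos']),R,s
def get(name,fn=None):
    p,R,s=pose(); c=imaging.read_camera(name); c['name']=name
    if name=='wrist':
        T=np.array(c['mount']); c['R']=R@T[:3,:3]; c['e']=p+R@T[:3,3]
    else: c['R']=np.array(c['rotation']); c['e']=np.array(c['eye'])
    if fn: cv2.imwrite('pics/'+fn,c['color'][:,:,::-1])
    return c
def ray(c,u,v):
    K=np.array(c['mtx']); x=(u-K[0,2])/K[0,0]; y=(v-K[1,2])/K[1,1]
    if c['name']=='wrist':
        r=np.hypot(x,y); k=np.sin(r)/max(r,1e-9); d=np.array([x*k,-y*k,-np.cos(r)])
    else:
        d=np.array([x,-y,-1.])
    return c['R']@(d/np.linalg.norm(d))
def onz(c,u,v,z):
    d=ray(c,u,v); return c['e']+d*(z-c['e'][2])/d[2]
def tri(c1,p1,c2,p2):
    d1=ray(c1,*p1);d2=ray(c2,*p2)
    t=np.linalg.lstsq(np.c_[d1,-d2],c2['e']-c1['e'],rcond=None)[0]
    a=c1['e']+t[0]*d1;b=c2['e']+t[1]*d2
    return (a+b)/2,np.linalg.norm(a-b)
E
python3 - <<'E'
from h import *
cs=[get(n,) for n in('scene','side','wrist')]
im=np.hstack([cv2.resize(c['color'],(400,300)) for c in cs[:2]])
cv2.imwrite('pics/a.png',cs[0]['color'][:,:,::-1]);cv2.imwrite('pics/b.png',cs[1]['color'][:,:,::-1]);cv2.imwrite('pics/c.png',cs[2]['color'][:,:,::-1])
for c in cs: print(c['name'],c['e'],c['R'].round(2).tolist(),c['mtx'],[k for k in c])
print(bot.sense())
E
```

```text
scene [0.96849071 0.60376637 1.10695443] [0.62, 0.02, 2.48] [[496.68840206   0.         279.60530126]
 [  0.         496.68840206 208.0674758 ]
 [  0.           0.           1.        ]] ['color', 'mtx', 'eye', 'rotation', 'name', 'R', 'e']
side [-0.10184755 -0.70259565  0.87109922] [0.93, 0.0, -0.72] [[480.11382145   0.         280.68373452]
 [  0.         480.11382145 196.52893574]
 [  0.           0.           1.        ]] ['color', 'mtx', 'eye', 'rotation', 'name', 'R', 'e']
wrist [0.14278961 0.63955639 0.37303838] [[0.34, -0.89, -0.3], [0.94, 0.32, 0.11], [-0.0, -0.32, 0.95]] [[325.1922621    0.         280.46265852]
 [  0.         325.1922621  209.76307963]
 [  0.           0.           1.        ]] ['color', 'mtx', 'mount', 'name', 'R', 'e']
{'time': 0.15, 'joints': array([ 1.17938398e+00,  4.80693877e-01,  1.59670076e+00,  1.57727234e-05,
        1.06513375e+00, -4.66271822e-02]), 'joint_velocities': array([-0.00028435, -0.00332071, -0.00298387, -0.0006683 ,  0.00029164,
        0.00035228]), 'tau': array([ 6.69937363e-04, -9.51143074e+01, -4.30464256e+01, -1.20400050e-04,
        7.94336549e-03, -4.94699577e-05]), 'ee_pos': array([0.21957099, 0.61146446, 0.23082645]), 'tool_rot': array([ 3.08022776,  1.56986048, -1.97695403]), 'contact_force': array([ 0.23918802, -0.02771162, -0.83707544]), 'moment': array([-0.00071401, -0.01423981, -0.02424859]), 'width': 0.08564817469880572}
```

View pics/a.png

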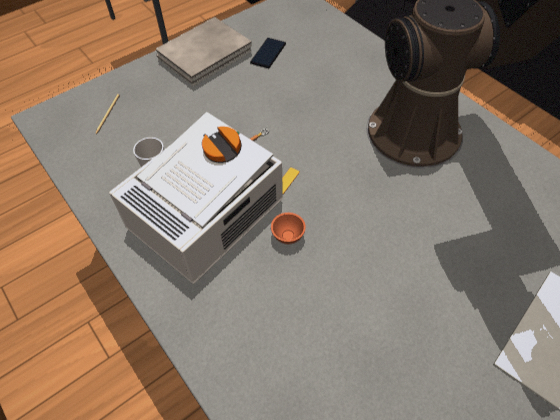

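View pics/b.png

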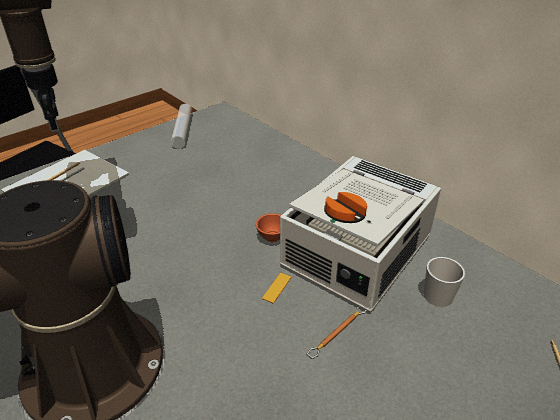

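```bash
cat >> h.py <<'E'
_g=get
def get(name,fn=None):
    c=_g(name,fn)
    if c['R'].ndim==1: c['R']=Ro.from_euler('xyz',c['R']).as_matrix()
    return c
def orange(c):
    h=cv2.cvtColor(c['color'],cv2.COLOR_RGB2HSV)
    return cv2.inRange(h,(5,170,90),(16,255,255))
E
python3 - <<'E'
from h import *
S=get('scene');D=get('side')
for c,pts in((S,[(280,160),(115,193),(192,243)]),(D,[(350,157),(440,187),(374,262),(281,215)])):
    for p in pts: print(c['name'],p,onz(c,*p,.168).round(3))
cc=[]
for c in(S,D):
    n,l,st,ce=cv2.connectedComponentsWithStats(orange(c))
    for i in range(1,n):
        if st[i,4]>60: print(c['name'],st[i],ce[i].round(1),onz(c,*ce[i],.21).round(3))
for c,n,(x,y,w,h) in((S,'s',(100,100,200,150)),(D,'d',(260,140,200,150))):
    cv2.imwrite(f'pics/{n}.png',cv2.resize(c['color'][y:y+h,x:x+w,::-1],(600,450),interpolation=cv2.INTER_CUBIC))
a,b=[cv2.imread(f'pics/{n}.png') for n in 'sd']
cv2.imwrite('pics/sd.png',cv2.resize(np.hstack([a,b]),(800,300)))
E
```

```text
scene (280, 160) [ 0.478 -0.047  0.168]
scene (115, 193) [ 0.849 -0.212  0.168]
scene (192, 243) [0.779 0.022 0.168]
side (350, 157) [0.796 0.021 0.168]
side (440, 187) [ 0.859 -0.227  0.168]
side (374, 262) [ 0.523 -0.29   0.168]
side (281, 215) [ 0.482 -0.044  0.168]
scene [218 127  23  25 259] [231.  136.4] [ 0.547 -0.155  0.21 ]
scene [202 135  23  26 298] [211.6 149.7] [ 0.609 -0.148  0.21 ]
scene [274 214  31  25 281] [288.6 224.8] [0.599 0.139 0.21 ]
side [338 192  29  24 384] [353.  201.5] [ 0.603 -0.156  0.21 ]
side [326 197  29  24 421] [338.7 210.2] [ 0.555 -0.156  0.21 ]
side [256 214  25  21 423] [268.9 223.9] [ 0.407 -0.089  0.21 ]
side [322 315  34  31 146] [337.5 330.2] [ 0.312 -0.379  0.21 ]
```

View pics/sd.png

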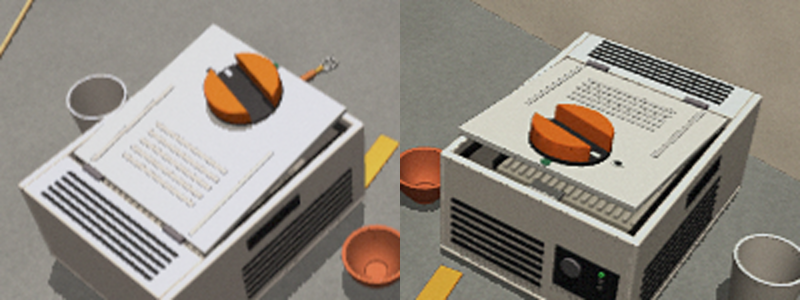

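Run:
```python
from h import *
p,R,s=pose(); print(R.round(3)); print(R.T@(np.array([.577,-.153,.30])-p))
for a in (94,-86): 
    v=np.degrees(np.arctan2(R[1,2],R[0,2])); print('turn needed about tool x', v-a)
```

```text
[[-0.    -0.941  0.338]
 [-0.001  0.338  0.941]
 [-1.     0.    -0.001]]
[-0.06869462 -0.5947757  -0.59884505]
turn needed about tool x -23.754014860014166
turn needed about tool x 156.24598513998583
```

```bash
python3 -m crank '[[-0.02,-0.029,-0.029,0,0.4],[-0.02,-0.029,-0.029,0,0.4],[-0.02,-0.029,-0.029,0,0.4],[-0.01,-0.029,-0.029,0,0.4],[0,-0.029,-0.029,0,0.4],[0,-0.029,-0.029,0,0.4],[0,-0.029,-0.029,0,0.4],[0,-0.029,-0.029,0,0.4]]'
python3 -m crank '[[0,-0.029,-0.029,0,0.4],[0,-0.029,-0.029,0,0.4],[0,-0.029,-0.029,0,0.4],[0,-0.029,-0.029,0,0.4],[0,-0.029,-0.029,0,0.4],[0,-0.029,-0.029,0,0.4],[0,-0.029,-0.029,0,0.4],[0,-0.029,-0.029,0,0.4]]'
cat > w.py <<'E'
from h import *
import sys
t=np.array([float(x) for x in sys.argv[1:4]]);a=float(sys.argv[4])
p,R,s=pose(); v=np.degrees(np.arctan2(R[1,2],R[0,2]))
print('t',s['time'],'p',p.round(4),'tilt',R[:,0].round(4),'zhead',v.round(2),'turn',(v-a).round(2),'shift',(R.T@(t-p)).round(4),'F',s['contact_force'].round(1),'M',s['moment'].round(2),'w',round(s['width'],4),'j',s['joints'].round(2))
E
python3 w.py .577 -.153 .30 94
```

```text
time: 0.92
ee_pos: [0.3562, 0.3197, 0.2982]
tool_rot: [-1.665, 1.57, -0.429]
contact_force: [1.0, 0.9, -0.7]
width: 0.0344
time: 1.58
ee_pos: [0.4979, 0.0177, 0.3002]
tool_rot: [-1.018, 1.566, 0.219]
contact_force: [0.6, 0.3, 0.5]
width: 0.0342
t 1.5833 p [0.4979 0.0177 0.3002] tilt [ 0.0049  0.0011 -1.    ] zhead 70.87 turn -23.13 shift [ 0.0004 -0.1307 -0.1353] F [0.6 0.3 0.5] M [-0.03 -0.01  0.  ] w 0.0342 j [-0.03  0.19  1.85  0.    1.09 -1.26]
```

```bash
python3 -m crank '[[0,-0.029,-0.029,0,0.4],[0,-0.029,-0.029,0,0.4],[0,-0.029,-0.029,0,0.4],[0,-0.028,-0.029,0,0.4],[0,-0.010,-0.012,-6,0.4],[0,0,0,-6,0.4],[0,0,0,-6,0.4],[0,0,0,-5,0.4]]'
python3 w.py .577 -.153 .30 94
python3 - <<'E'
from h import *
get('wrist','w1.png')
E
```

```text
time: 2.25
ee_pos: [0.5762, -0.1591, 0.2994]
tool_rot: [-1.745, 1.564, -0.103]
contact_force: [-0.2, -0.2, 0.1]
width: 0.0342
t 2.25 p [ 0.5762 -0.1591  0.2994] tilt [ 6.4e-03 -7.0e-04 -1.0e+00] zhead 94.06 turn 0.06 shift [-0.0006 -0.0012  0.006 ] F [-0.2 -0.2  0.1] M [ 0.01  0.04 -0.  ] w 0.0342 j [-0.32  0.34  1.64  0.    1.15 -1.96]
```

View pics/w1.png

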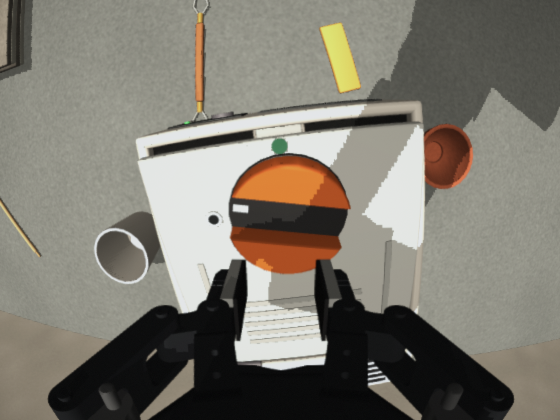

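Run:
```python
from h import *
c=get('wrist'); print('eye',c['e'].round(3),'axis',-c['R'][:,2].round(3))
K=c['mtx']
# head outline: orange hull
m=orange(c); n,l,st,ce=cv2.connectedComponentsWithStats(m)
box=np.zeros_like(m); box[145:280,215:360]=m[145:280,215:360]
pts=cv2.findNonZero(box); h=cv2.convexHull(pts)[:,0]
W=np.array([onz(c,*q,.218)[:2] for q in h]).astype(np.float32)
print('enclosing @.218',cv2.minEnclosingCircle(W))
hsv=cv2.cvtColor(c['color'],cv2.COLOR_RGB2HSV)
for u in range(240,340,12):
    col=[(v,tuple(c['color'][v,u])) for v in range(190,256)]
    dk=[v for v,q in col if int(max(q))<75 and int(max(q))-int(min(q))<30]
    b=[v for v,q in col if int(q[0])-int(q[2])>110]
    br=[v for v in range(dk[-1],262) if c['color'][v,u][0]>165]
    a=onz(c,u,dk[0],.20);bb=onz(c,u,dk[-1],.20)
    print(u,dk[0],dk[-1],a.round(4)[:2],bb.round(4)[:2],[int(c['color'][v,u][0]) for v in range(dk[-1],dk[-1]+26,3)])
for nm,p in dict(cs_r=(137,143),cs_l=(421,103)).items(): print(nm,onz(c,*p,.168).round(3))
for nm,p in dict(dotg=(279,146),dotb=(214,219),mark=(241,209)).items(): print(nm,onz(c,*p,.197).round(3))
```

```text
eye [ 0.494 -0.165  0.441] axis [ 0.326  0.024 -0.945]
enclosing @.218 ((0.5772973299026489, -0.15327376127243042), 0.04649428278207779)
240 199 226 [ 0.5705 -0.1911] [ 0.5932 -0.1902] [62, 125, 101, 100, 101, 152, 172, 172, 172]
252 201 227 [ 0.5714 -0.1816] [ 0.5932 -0.1805] [37, 96, 97, 99, 101, 142, 172, 172, 172]
264 202 228 [ 0.5715 -0.1722] [ 0.5933 -0.1709] [36, 96, 98, 99, 101, 139, 172, 172, 172]
276 203 230 [ 0.5716 -0.1628] [ 0.5943 -0.1611] [49, 96, 98, 100, 104, 164, 172, 172, 172]
288 204 231 [ 0.5717 -0.1534] [ 0.5944 -0.1515] [46, 97, 98, 99, 103, 159, 172, 172, 172]
300 206 232 [ 0.5726 -0.1439] [ 0.5945 -0.1417] [39, 97, 98, 99, 101, 158, 172, 172, 172]
312 207 233 [ 0.5726 -0.1344] [ 0.5947 -0.132 ] [37, 96, 97, 99, 101, 151, 172, 172, 172]
324 208 234 [ 0.5727 -0.1248] [ 0.5949 -0.1221] [36, 97, 98, 100, 101, 148, 172, 171, 156]
336 209 235 [ 0.5728 -0.1152] [ 0.595  -0.1121] [33, 98, 98, 99, 102, 147, 156, 159, 160]
cs_r [ 0.535 -0.291  0.168]
cs_l [ 0.48  -0.043  0.168]
dotg [ 0.527 -0.164  0.197]
dotb [ 0.59  -0.212  0.197]
mark [ 0.58  -0.19   0.197]
```

```bash
python3 w.py .579 -.153 .225 88.8; python3 -m crank '[[0,-0.003,0.006,5.2,0.4],[0.025,0,0,0,0.4],[0.025,0,0,0,0.4],[0.015,0,0,0,0.4],[0.005,0,0,0,0.4],[0,0,0,0,0.4]]'
python3 w.py .579 -.153 .225 88.8
python3 - <<'E'
from h import *
get('wrist','w2.png')
E
```

```text
t 2.35 p [ 0.5761 -0.1585  0.2995] tilt [ 6.3e-03 -6.0e-04 -1.0e+00] zhead 93.89 turn 5.09 shift [ 0.0745 -0.0028  0.0054] F [ 0.1  0.3 -0.1] M [0.   0.04 0.06] w 0.0342 j [-0.32  0.34  1.64  0.    1.15 -1.96]
time: 2.85
ee_pos: [0.5799, -0.1511, 0.2288]
tool_rot: [-1.667, 1.561, -0.145]
contact_force: [0.5, -0.0, -0.2]
width: 0.0339
t 2.85 p [ 0.5799 -0.1511  0.2288] tilt [ 0.0096 -0.0014 -1.    ] zhead 87.23 turn -1.57 shift [ 0.0038  0.0009 -0.002 ] F [ 0.5 -0.  -0.2] M [ 0.06 -0.01  0.04] w 0.0339 j [-0.31  0.41  1.73  0.    1.   -1.83]
```

View pics/w2.png

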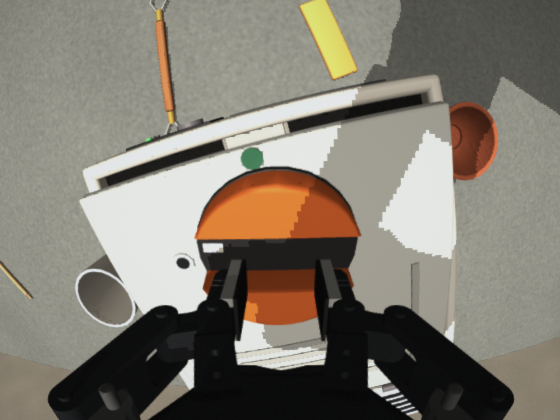

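Run:
```python
from h import *
c=get('wrist'); K=c['mtx']
for u in (255,270,285,305):
    print(u,[(v,int(c['color'][v,u][0]),int(c['color'][v,u][2])) for v in range(228,306,3)])
for u in (205,250,350): print(onz(c,u,237,.217).round(4))
for v in (266,290): print(v,onz(c,278,v,.198).round(4),onz(c,278,v,.22).round(4))
m=cv2.inRange(c['color'],(150,45,0),(255,150,70)); m[:150]=0;m[240:]=0;m[:,:185]=0;m[:,370:]=0
q=cv2.findNonZero(m)[:,0];W=np.array([onz(c,*k,.217) for k in q]);print('front cheek y range',W[:,1].min(),W[:,1].max(),'minx',W[:,0].min())
```

```text
255 [(228, 224, 56), (231, 224, 56), (234, 224, 55), (237, 215, 54), (240, 36, 32), (243, 31, 28), (246, 30, 27), (249, 29, 28), (252, 30, 28), (255, 29, 27), (258, 30, 28), (261, 30, 28), (264, 29, 28), (267, 29, 27), (270, 87, 19), (273, 97, 18), (276, 98, 18), (279, 99, 19), (282, 100, 19), (285, 100, 18), (288, 106, 20), (291, 131, 25), (294, 171, 34), (297, 171, 35), (300, 172, 35), (303, 218, 53)]
270 [(228, 224, 56), (231, 223, 55), (234, 223, 55), (237, 189, 50), (240, 52, 48), (243, 32, 29), (246, 29, 28), (249, 30, 29), (252, 30, 28), (255, 29, 27), (258, 29, 28), (261, 31, 28), (264, 30, 28), (267, 31, 28), (270, 94, 19), (273, 97, 19), (276, 97, 18), (279, 99, 20), (282, 100, 19), (285, 100, 18), (288, 106, 20), (291, 136, 26), (294, 171, 35), (297, 171, 34), (300, 172, 35), (303, 171, 35)]
285 [(228, 224, 56), (231, 223, 55), (234, 224, 55), (237, 164, 48), (240, 50, 45), (243, 30, 28), (246, 30, 28), (249, 30, 28), (252, 31, 28), (255, 29, 28), (258, 29, 27), (261, 31, 28), (264, 30, 28), (267, 30, 27), (270, 94, 18), (273, 98, 18), (276, 98, 19), (279, 99, 18), (282, 99, 18), (285, 101, 20), (288, 108, 21), (291, 146, 28), (294, 171, 34), (297, 172, 35), (300, 171, 35), (303, 171, 35)]
305 [(228, 173, 35), (231, 173, 35), (234, 174, 36), (237, 96, 28), (240, 30, 28), (243, 30, 29), (246, 30, 28), (249, 30, 28), (252, 29, 27), (255, 31, 28), (258, 31, 29), (261, 31, 29), (264, 30, 28), (267, 33, 27), (270, 96, 18), (273, 98, 19), (276, 98, 19), (279, 99, 20), (282, 100, 19), (285, 100, 19), (288, 112, 21), (291, 159, 32), (294, 171, 35), (297, 171, 34), (300, 171, 35), (303, 171, 34)]
[ 0.5641 -0.19    0.217 ]
[ 0.565 -0.166  0.217]
[ 0.5677 -0.1138  0.217 ]
266 [ 0.5934 -0.1531  0.198 ] [ 0.5812 -0.1523  0.22  ]
290 [ 0.6109 -0.154   0.198 ] [ 0.5964 -0.1531  0.22  ]
front cheek y range -0.19487466078148952 -0.1094592161901352 minx 0.5339076957977769
```

```bash
python3 -m crank '[[0.008,0,-0.001,-1.8,0.4],[0.008,0,0,0,0.4],[0.006,0,0,0,0.4],[0.004,0,0,0,0.4],[0,0,0,0,0.4]]'
python3 w.py .580 -.152 .195 89
```

```text
time: 3.37
ee_pos: [0.5834, -0.153, 0.2074]
tool_rot: [-1.772, 1.552, -0.221]
contact_force: [-1.0, 0.0, 0.7]
width: 0.0344
t 3.3667 p [ 0.5834 -0.153   0.2074] tilt [ 0.0179 -0.004  -0.9998] zhead 88.87 turn -0.13 shift [0.0123 0.0037 0.001 ] F [-1.   0.   0.7] M [0.02 0.04 0.02] w 0.0344 j [-0.31  0.43  1.75  0.    0.94 -1.86]
```

```bash
python3 -m crank '[[0.004,0.004,0,0,0.4],[0.004,0.001,0,0,0.4],[0.004,0,0,0,0.4]]'
python3 w.py .580 -.152 .174 89
python3 -m crank '[[0.004,0,0,0,0.4],[0.004,0,0,0,0.4],[0.004,0,0,0,0.4]]'
python3 w.py .580 -.152 .174 89
```

```text
time: 3.62
ee_pos: [0.5788, -0.1531, 0.1957]
tool_rot: [-1.778, 1.551, -0.229]
contact_force: [-0.3, -0.3, 1.8]
width: 0.0338
t 3.6167 p [ 0.5788 -0.1531  0.1957] tilt [ 0.0196 -0.0046 -0.9998] zhead 88.79 turn -0.21 shift [ 0.0217 -0.0007  0.0012] F [-0.3 -0.3  1.8] M [-0.14  0.16 -0.01] w 0.0338 j [-0.31  0.44  1.77  0.    0.91 -1.86]
time: 3.87
ee_pos: [0.5785, -0.1533, 0.1829]
tool_rot: [-1.795, 1.551, -0.245]
contact_force: [-2.9, -0.2, 3.5]
width: 0.0341
t 3.8667 p [ 0.5785 -0.1533  0.1829] tilt [ 0.0192 -0.0048 -0.9998] zhead 88.77 turn -0.23 shift [ 0.0089 -0.0013  0.0014] F [-2.9 -0.2  3.5] M [-0.15  0.61 -0.09] w 0.0341 j [-0.31  0.45  1.78  0.    0.89 -1.86]
```

```bash
python3 -m crank '[[0.003,0.001,0,0,0.4],[0.003,0,0,0,0.4],[0.003,0,0,0,0.4],[0.002,0,0,0,0.4]]'
python3 w.py .578 -.153 .174 89
python3 - <<'E'
from h import *
c=get('side');x,y,w,h=260,140,200,150
cv2.imwrite('pics/s4.png',cv2.resize(c['color'][y:y+h,x:x+w,::-1],(800,600),interpolation=cv2.INTER_CUBIC))
E
```

```text
time: 4.2
ee_pos: [0.5781, -0.1535, 0.1723]
tool_rot: [-1.797, 1.55, -0.248]
contact_force: [-19.1, 4.9, 64.3]
width: 0.0342
t 4.2 p [ 0.5781 -0.1535  0.1723] tilt [ 0.0204 -0.0052 -0.9998] zhead 88.78 turn -0.22 shift [-0.0017  0.0001  0.0005] F [-19.1   4.9  64.3] M [1.02 3.19 0.05] w 0.0342 j [-0.31  0.46  1.8   0.    0.86 -1.86]
```

View pics/s4.png

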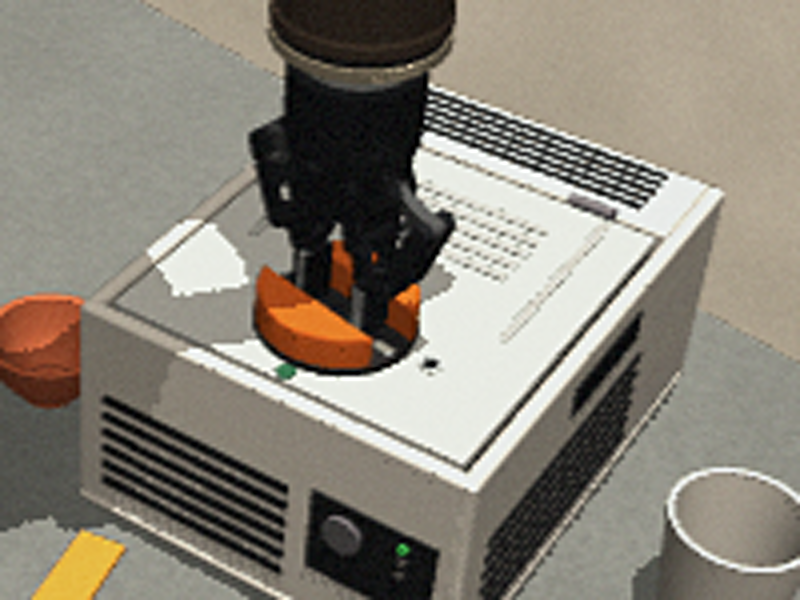

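```bash
python3 -m crank '[[-0.001,0.0005,0,0,0.4],[0,0,0,0,0.4]]'
python3 w.py .578 -.153 .174 12.5
```

```text
time: 4.42
ee_pos: [0.578, -0.1534, 0.175]
tool_rot: [-1.791, 1.548, -0.241]
contact_force: [-2.3, 0.1, 4.0]
width: 0.0344
t 4.4167 p [ 0.578  -0.1534  0.175 ] tilt [ 0.0223 -0.0055 -0.9997] zhead 88.77 turn 76.27 shift [0.001  0.     0.0004] F [-2.3  0.1  4. ] M [0.11 0.45 0.02] w 0.0344 j [-0.31  0.46  1.8   0.    0.86 -1.86]
```

```bash
python3 -m crank '[[0.002,0,0,0,0.4],[0.0015,0,0,0,0.4],[0.001,0,0,0,0.4]]'
python3 w.py .578 -.153 .174 12.5
python3 -m crank '[[0.001,0,0,0,0.4],[0.001,0,0,0,0.4]]'
python3 w.py .578 -.153 .174 12.5
```

```text
time: 4.67
ee_pos: [0.5781, -0.1535, 0.1729]
tool_rot: [-1.797, 1.546, -0.247]
contact_force: [-10.3, 2.2, 29.8]
width: 0.0343
t 4.6667 p [ 0.5781 -0.1535  0.1729] tilt [ 0.0236 -0.0059 -0.9997] zhead 88.78 turn 76.28 shift [-0.0011  0.      0.0005] F [-10.3   2.2  29.8] M [0.53 1.76 0.08] w 0.0343 j [-0.31  0.46  1.8   0.    0.86 -1.86]
time: 4.83
ee_pos: [0.578, -0.1535, 0.173]
tool_rot: [-1.8, 1.545, -0.25]
contact_force: [-6.7, 1.1, 22.3]
width: 0.0338
t 4.8333 p [ 0.578  -0.1535  0.173 ] tilt [ 0.0246 -0.0063 -0.9997] zhead 88.79 turn 76.29 shift [-0.001   0.      0.0005] F [-6.7  1.1 22.3] M [0.41 1.33 0.07] w 0.0338 j [-0.31  0.46  1.8   0.    0.86 -1.86]
```

```bash
python3 -m crank '[[0.0012,0,0,5,0.4],[0.0012,0,0,5,0.4],[0.0012,0,0,5,0.4],[0.0012,0,0,5,0.4]]'
python3 w.py .578 -.153 .173 12.5
```

```text
time: 5.17
ee_pos: [0.578, -0.1542, 0.1729]
tool_rot: [-1.489, 1.543, -0.297]
contact_force: [-10.0, 0.9, 26.1]
width: 0.0344
t 5.1667 p [ 0.578  -0.1542  0.1729] tilt [ 0.0268 -0.0082 -0.9996] zhead 68.26 turn 55.76 shift [-0.0001  0.0004  0.0011] F [-10.    0.9  26.1] M [0.06 1.73 0.13] w 0.0344 j [-0.31  0.46  1.8   0.    0.85 -1.5 ]
```

```bash
python3 -m crank '[[0.0012,0,0.0005,6,0.4],[0.0012,0,0.0005,6,0.4],[0.0012,0,0,6,0.4],[0.0012,0,0,6,0.4]]'
python3 w.py .578 -.153 .173 12.5
python3 -m crank '[[0.0012,0,0,6,0.4],[0.0012,0,0,6,0.4],[0.0012,0,0,6,0.4],[0.0012,0,0,6,0.4]]'
python3 w.py .578 -.153 .173 12.5
```

```text
time: 5.5
ee_pos: [0.5795, -0.156, 0.173]
tool_rot: [-1.154, 1.536, -0.4]
contact_force: [-10.2, 0.8, 24.1]
width: 0.0342
t 5.5 p [ 0.5795 -0.156   0.173 ] tilt [ 0.0316 -0.0134 -0.9994] zhead 43.21 turn 30.71 shift [-0.0001  0.0032  0.0009] F [-10.2   0.8  24.1] M [-0.3   1.88  0.11] w 0.0342 j [-0.31  0.46  1.8  -0.    0.85 -1.06]
time: 5.83
ee_pos: [0.5782, -0.1572, 0.173]
tool_rot: [-0.786, 1.536, -0.471]
contact_force: [-11.4, 1.5, 27.9]
width: 0.0345
t 5.8333 p [ 0.5782 -0.1572  0.173 ] tilt [ 0.0314 -0.016  -0.9994] zhead 18.07 turn 5.57 shift [-0.0001  0.004   0.0011] F [-11.4   1.5  27.9] M [-0.07  2.61  0.11] w 0.0345 j [-0.31  0.46  1.8  -0.01  0.84 -0.62]
```

```bash
python3 -m crank '[[0.0012,0.001,0,5,0.4],[0.0012,0.001,0,4,0.4],[0.0012,0.001,0,4,0.4]]'
python3 w.py .578 -.153 .173 12.5
python3 -m crank '[[0.0012,0,0,4,0.4],[0.0012,0,0,4,0.4]]'
python3 w.py .578 -.153 .173 12.5
python3 - <<'E'
from h import *
get('wrist','w5.png')
E
```

```text
time: 6.08
ee_pos: [0.5776, -0.157, 0.1734]
tool_rot: [-0.628, 1.531, -0.553]
contact_force: [-2.8, 1.0, 19.2]
width: 0.0342
t 6.0833 p [ 0.5776 -0.157   0.1734] tilt [ 0.0338 -0.0208 -0.9992] zhead 4.32 turn -8.18 shift [0.0003 0.004  0.0006] F [-2.8  1.  19.2] M [-0.02  1.    0.44] w 0.0342 j [-0.31  0.45  1.81 -0.01  0.84 -0.38]
time: 6.25
ee_pos: [0.5789, -0.1549, 0.1733]
tool_rot: [-0.39, 1.529, -0.461]
contact_force: [0.2, 25.9, 26.2]
width: 0.034
t 6.25 p [ 0.5789 -0.1549  0.1733] tilt [ 0.0371 -0.0185 -0.9991] zhead -4.08 turn -16.58 shift [ 0.0003  0.0018 -0.0011] F [ 0.2 25.9 26.2] M [4.14 0.61 1.44] w 0.034 j [-0.31  0.45  1.81 -0.01  0.84 -0.23]
```

View pics/w5.png

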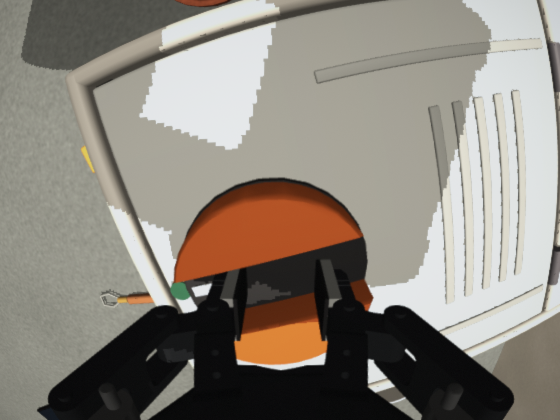

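```bash
python3 -m crank '[[0,0,0,-5,0.4],[-0.001,0,0,-5,0.4],[-0.001,0,0,-3,0.4],[0,0,0,0,0.4]]'
python3 w.py .578 -.154 .173 12.5
```

```text
time: 6.63
ee_pos: [0.5803, -0.152, 0.1763]
tool_rot: [-0.541, 1.527, -0.383]
contact_force: [-0.1, 0.3, 0.6]
width: 0.0343
t 6.6333 p [ 0.5803 -0.152   0.1763] tilt [ 0.0402 -0.0162 -0.9991] zhead 9.06 turn -3.44 shift [ 0.0033 -0.0016 -0.0027] F [-0.1  0.3  0.6] M [ 0.04  0.   -0.05] w 0.0343 j [-0.3   0.45  1.81 -0.    0.84 -0.46]
```

Free of contact. Lifting straight up (first 25 mm slowly), then clear.

```bash
python3 -m crank '[[-0.008,0,0,0,0.4],[-0.008,0,0,0,0.4],[-0.01,0,0,0,0.4]]'
python3 w.py .578 -.154 .173 12.5
python3 -m crank '[[-0.025,0,0,0,0.4],[-0.03,0,0,0,0.4],[-0.03,0,0,0,0.4],[-0.03,0,0,0,0.4],[0,0,0,0,0.4]]'
python3 w.py .578 -.154 .173 12.5
python3 - <<'E'
from h import *
get('wrist','w6.png')
c=get('side');x,y,w,h=260,140,200,150
cv2.imwrite('pics/s6.png',cv2.resize(c['color'][y:y+h,x:x+w,::-1],(800,600),interpolation=cv2.INTER_CUBIC))
E
```

```text
time: 6.88
ee_pos: [0.5779, -0.1511, 0.2015]
tool_rot: [-0.542, 1.531, -0.389]
contact_force: [-0.0, 0.0, -0.7]
width: 0.0341
t 6.8833 p [ 0.5779 -0.1511  0.2015] tilt [ 0.0364 -0.0149 -0.9992] zhead 8.77 turn -3.73 shift [ 0.0285 -0.0023 -0.0013] F [-0.   0.  -0.7] M [ 0.07  0.04 -0.01] w 0.0341 j [-0.3   0.42  1.79 -0.    0.9  -0.45]
time: 7.3
ee_pos: [0.573, -0.1496, 0.3265]
tool_rot: [-0.534, 1.53, -0.388]
contact_force: [0.9, 0.1, 0.7]
width: 0.0343
t 7.3 p [ 0.573  -0.1496  0.3265] tilt [ 0.0376 -0.0154 -0.9992] zhead 8.35 turn -4.15 shift [ 0.1536 -0.0019 -0.0011] F [0.9 0.1 0.7] M [ 0.04  0.02 -0.  ] w 0.0343 j [-0.3   0.29  1.65 -0.    1.16 -0.45]
```

View pics/w6.png

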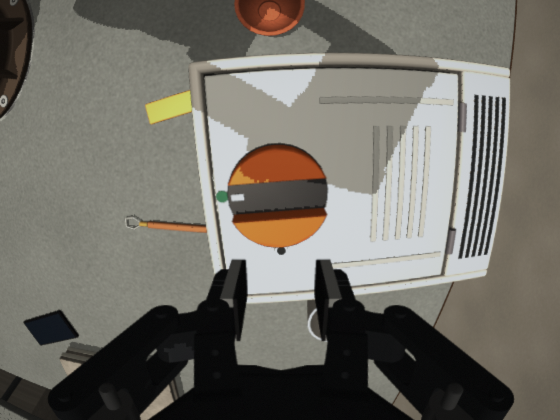

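View pics/s6.png

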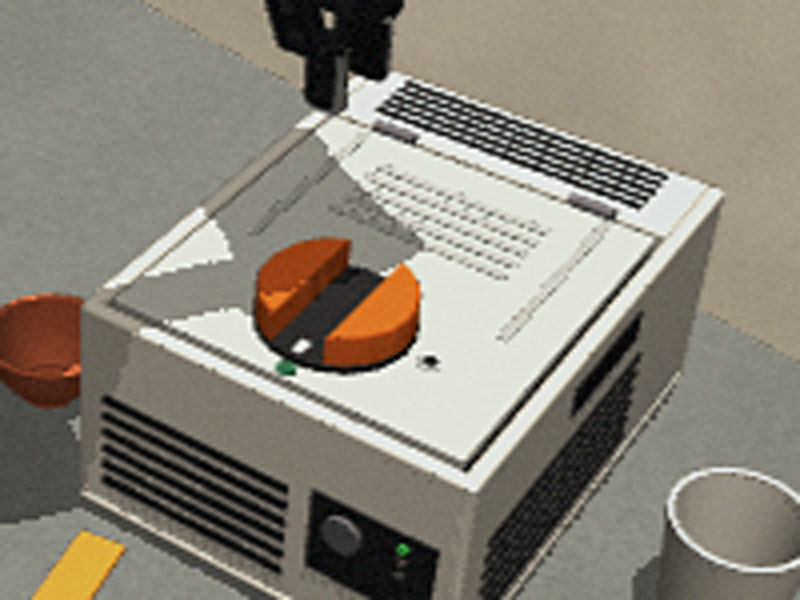

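Run:
```python
from h import *
c=get('wrist')
def hd(P): 
    vx,vy,_,_=cv2.fitLine(np.array(P,np.float32),cv2.DIST_L2,0,.01,.01).ravel(); return np.degrees(np.arctan2(vy,vx))
A=[];B=[]
for u in range(255,320,4):
    d=[v for v in range(165,235) if c['color'][v,u].max()<75 and np.ptp(c['color'][v,u].astype(int))<30]
    A.append(onz(c,u,d[0],.194)[:2]);B.append(onz(c,u,d[-1],.174)[:2])
print('slot edges',hd(A),hd(B))
a,b=onz(c,193,66,.168),onz(c,459,70,.168); print('cover left edge',hd([a[:2],b[:2]]))
a,b=onz(c,205,72,.168),onz(c,461,72,.168); print(hd([a[:2],b[:2]]))
```

```text
slot edges 36.109856 12.273336
cover left edge 10.210959
11.341039
```

```bash
python3 -c "
from h import *
print(bot.sense()['time']); print(bot.close_job())"
```

```text
7.45
the job is handed in; nothing more can be done
None
```

The cover is shut and locked, and the job is handed in at 7.45 s on the robot's clock, well inside the 35 s limit. I set two partly open fingertips in the slot, lined up along it, and pressed the cover down. I held it at about 20–30 N while turning the fastener clockwise to its stop, where the moment rose to about 1.4 N m. I then backed the turn off until the forces were near zero and lifted straight out.

- **Cover and fastener:** the last pictures show the cover flush with the rim after release, with the pointer at the green mark. The slot measured 12.3°, against 10–12.5° for the case's x axis, so it is at the locked stop to within about 2°.
- **Loose things:** the pot, rib and loop tool show no sign of having moved by eye; the cup is only partly in the last pictures. I did not measure any of them.
- **Checks that failed or disagreed:**
  - One slot-edge fit gave 36°. I put this down to dark shadow pixels and discarded it.
  - The first press peaked at a measured 64 N, through the fingertips, and I then eased it off. It sprang back to 4 N, so the cover may have risen about 1 mm before I pressed it down again, all before any turning.
  - The tool leaned by about 2.5° by the end, without any effect that I could see.

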